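Start the glue warmer with its key switch

TASK

Slide the glue pot sideways along the warming plate, without lifting it, from the outlined resting place onto the solid round heating disc so that its whole base is on the disc, and let go of it. Then take the flat-handled key from the wooden tool block, work it down into the key switch past its sticky pins until its shoulder is fully home, and turn it a quarter turn clockwise (seen from above) to its stop. The switch springs back, so finish while still gripping the key and holding it turned; leave everything else where it stands.

Things in the scene. Friction and masses are not known exactly. Their poses are not given: they have to be found in the camera images.
- pot: Aluminium glue pot, 110 mm diameter; two ear handles reach 72 mm from its axis, 45 mm up. Fixed lid (top at 61 mm) with a black round upright knob on the axis: 22 mm diameter, 65 to 99 mm above the base. 0.3 to 0.6 kg; slides with 1 to 3 N. Origin: centre of the underside; z up.
- plate: White low warming plate, 200 mm (its x) by 330 mm (its y) by 30 mm high, fixed to the table. Origin: centre of the underside; its flat smooth top is 30 mm above. Both marked places lie on its y centre line, 80 mm either side of its centre; which is on which side varies.
- heat_disc: The heating disc: a solid dark steel disc, 144 mm diameter, flush in the plate's top (no step). Origin: its centre, at the level of the plate's top.
- rest_ring: The resting place: a thin dark circle outline of 132 mm diameter, flush in the plate's top, where the pot stands at the start. Origin: its centre, at the level of the plate's top.
- key: The key, upright in one slot of the tool block. Flat handle 9 mm thick (x) by 30 mm wide (y), 10 to 40 mm above the origin; steel neck 20 mm wide (y) and 9 mm thick below it. Blade: 4 mm (x) by 12 mm (y), 26 mm long, downwards, nose rounded over the last 5 mm. Origin: centre of the shoulder, where blade and handle meet. Same after a half turn about z, which points up. 50 g.
- key_tip (a point): Lower tip of the key's blade, on its axis, 26 mm below the key's origin.
- switch_box: Grey switch box, 110 mm (x) by 120 mm (y) by 70 mm high, fixed, with a round key switch in the middle of its top: a steel bezel ring, 52 mm across and 3.5 mm proud, around a brass lock plug of 40 mm diameter. Origin: centre of the underside.
- keyway (a point): Centre of the slot's mouth on the flat top of the lock plug, 73 mm above the table; z up. Slot: 5.5 mm (x) by 13.5 mm (y), 34 mm deep, turns with the plug. The key goes straight down, its x along this x or reversed, until its shoulder meets the plug (tip 26 mm deep). Two sticky sprung pins, 9 and 18 mm down, resist the blade: push with up to about 15 N, with small rocking turns.
- keyswitch (a joint): Turn of the lock plug, rad: 0 at rest (slot axes = those of the switch box), growing clockwise seen from above, stop at 1.5 (a quarter turn). A spring turns it back: about 0.02 N m at rest, 0.1 N m at the stop. The key has about 0.13 rad of play in the slot either way.
- tool_block: Fixed wooden block, 60 mm (x) by 130 mm (y) by 45 mm high, with two upright slots 70 mm apart along its y (35 mm either side of its centre); the key stands in one and the punch in the other, shoulders on the top. Origin: centre of the underside.
- punch: A punch with a round black handle (16 mm diameter, 38 mm above the block; steel collar 20 mm), in the other slot of the tool block. Not needed. Origin: centre of its shoulder's underside.
- spool: Empty wooden spool, 44 mm diameter, 50 mm high, behind the switch box. Not needed.
- tub: White screw-top tub, 72 mm diameter, 60 mm high, behind the tool block. Not needed.
- glue_bottle: White glue bottle, 48 mm diameter, 130 mm high, behind the plate. Not needed.
- spray: Green trigger spray bottle, 72 mm diameter, 180 mm high, behind the plate. Not needed.
- brush: Brush, 170 mm long, lying on the table in front of the plate. Not needed.
- bead_bowl: Small steel bowl, 80 mm diameter, 35 mm high, at the back of the table. Not needed.

How it is judged:
By the outcome, as a careful person would: the job done as asked, in the order asked, and still so for the second after the job is handed in, while the arm keeps its last pose, push and grip.
It also fails if it takes over 66 s, if anything falls off the work surface, if the arm or the gripper's body presses on something with over 40 N, if the wrist force passes 120 N, or if a joint passes its speed limit or range.

ROBOT

A 6-joint arm with a two-finger parallel gripper is mounted at the origin on the work surface. World frame = base frame: x ahead of the robot, y to its left, z up, the work surface at z = 0. Lengths are in m, angles in rad, forces in N, time in s.
With the tool pointing down it reaches from about 0.35 to 0.85 m from the base axis. Payload 8.1 kg.
Tool frame: the origin (TCP) lies on the centre line of the jaws, within the pads' length; the fingertips stand 19 mm ahead of it and the grasp point (between the pads) is the TCP; y points along the fingers, x is the direction in which the jaws open and shut, and the axes are right-handed (so a half turn about y gives the same grasp; the last joint's range is limited). The gripper opens to 85 mm and grips with 20 to 120 N. Pads are 22 mm wide; open, the fingers measure 114 mm over their backs; the gripper's body (76 mm by 85 mm) begins 54 mm behind the grasp point. The pads swing forward as they close: fully open they stand 13 mm farther back than shut.
Start: joints at [-1.244, 0.13, 1.488, -0, 1.523, -0.085], TCP at [0.24, -0.55, 0.25] pointing down, gripper open.
Joint ranges: [-2.96, 2.96], [-0.89, 2.26], [0.02, 2.5], [-1.34, 4.48], [0, 2.73], [-2.66, 2.66]. Speed limits (rad/s): [2.39, 2.39, 2.79, 3.14, 3.14, 3.14].

INTERFACE

Orientations are given as a rotation vector (axis times angle).
In Python, from plant import reach, movel, goto_joints, move_gripper, dwell, solve_ik, state, grab_frame, Unreachable, job_done gives the robot as it stands. The module is installed in compiled form; this text tells all that it offers. Calls block until the motion is done:
- reach(position, orientation): joint-space move of the TCP to a pose.
- movel(position, feed=0.15, rotation=None): straight line of the TCP; rotation=None keeps the orientation; feed is the mean speed in m/s.
- goto_joints(angles): joint-space move.
- move_gripper(opening, grasp_force=None): finger opening in m; grasp_force is the grip in N (None keeps the last); returns when the fingers have stopped.
- dwell(seconds).
- solve_ik(position, orientation): joint angles nearest the present ones, or None.
- state(): the state.
- grab_frame(name): name is "scene" or "top" or "wrist"; returns a dict with "frame" (420x560x3 uint8, blue, green, red), "fovy" (degrees; the focal length in pixels is half the picture's height over the tangent of half this angle, whatever the lens; pixels are square), "cx", "cy" (the principal point, pixels), "k1" (the pictures are not rectified: a ray, as slopes to the right and down, at radius r is drawn at 1 + k1 r^2 times it, then the intrinsics apply), "rvec" (rotation vector, rad) and "tvec" (3), from world to camera coordinates, as OpenCV has them; the wrist camera has in their place "hand_eye" (4x4, takes a point from camera to tool coordinates, whose origin is the TCP and whose axes are the tool frame's). Camera axes: x right, y down, z forward; pixel columns grow to the right and rows downward; lengths in m; the calibration is good to about 2 mm. A picture is of the moment at which its call begins: read the wrist's pose just before it. There is no depth.
A pose or a line that the arm cannot do raises Unreachable and nothing moves.
- job_done(): hands the job in, once; it reports no verdict.
The state is a dict: "clock": time; "q": joint angles; "qd": joint speeds; "effort": joint torques, N m; "ee_pos": TCP position; "orientation": TCP orientation; "ft_force": force on the tool from outside, world axes, zero at the start; "moment": the same for the moment, N m; "width": finger opening in m.
Only numpy, scipy, OpenCV 4.12 (cv2) and the standard library are available. Lean on these libraries where they do the work, as an engineer would, in place of code of your own. Each camera call takes 0.05 s, during which the arm holds its last target.

## Working session

There is one attempt and no reset: what is moved stays moved. The work goes in short steps, each a Python script; the robot and the scene stay as the last script left them, time stands still between calls to the robot, and variables do not carry over. Pictures are saved under pics/ and viewed, and the job is handed in when it is done.

```bash
mkdir -p pics; cat > h.py <<'E'
import numpy as np, cv2, json
from plant import *
from scipy.spatial.transform import Rotation as R
def snap(name,fn):
    s=state(); f=grab_frame(name); cv2.imwrite('pics/'+fn+'.png',f['frame'])
    f['ee']=np.array(s['ee_pos']); f['eo']=np.array(s['orientation'])
    np.save('pics/'+fn+'.npy',f,allow_pickle=True); return f
def load(fn): return np.load('pics/'+fn+'.npy',allow_pickle=True).item()
def ray(f,uv):
    F=210/np.tan(np.radians(f['fovy'])/2)
    d=np.array([(uv[0]-f['cx'])/F,(uv[1]-f['cy'])/F]); p=d.copy()
    for _ in range(30): p=d/(1+f['k1']*(p@p))
    v=np.array([p[0],p[1],1.])
    if 'rvec' in f and f.get('rvec') is not None:
        M=R.from_rotvec(np.ravel(f['rvec'])).as_matrix(); return -M.T@np.ravel(f['tvec']), M.T@v
    H=np.array(f['hand_eye']); T=R.from_rotvec(f['eo']).as_matrix()
    return T@H[:3,3]+f['ee'], T@(H[:3,:3]@v)
def onz(f,uv,z):
    o,d=ray(f,uv); return o+d*(z-o[2])/d[2]
def proj(f,X):
    F=210/np.tan(np.radians(f['fovy'])/2); X=np.asarray(X,float)
    if 'rvec' in f and f.get('rvec') is not None:
        c=R.from_rotvec(np.ravel(f['rvec'])).as_matrix()@X+np.ravel(f['tvec'])
    else:
        H=np.array(f['hand_eye']); T=R.from_rotvec(f['eo']).as_matrix()
        c=H[:3,:3].T@(T.T@(X-f['ee'])-H[:3,3])
    p=c[:2]/c[2]; p=p*(1+f['k1']*(p@p)); return p*F+[f['cx'],f['cy']]
E
python3 - <<'E'
from h import *
for n in ['scene','top','wrist']:
    f=snap(n,n+'0'); print(n,{k:np.round(v,3).tolist() for k,v in f.items() if k!='frame'})
print(state())
E
```

```text
scene {'fovy': 53.44, 'cx': 285.406, 'cy': 208.406, 'k1': 0.04, 'rvec': [1.993, 1.239, -0.579], 'tvec': [-0.267, -0.318, 1.55], 'ee': [0.24, -0.549, 0.249], 'eo': [-1.375, 0.902, -0.899]}
top {'fovy': 49.396, 'cx': 277.369, 'cy': 211.558, 'k1': 0.05, 'rvec': [2.09, -2.134, 0.163], 'tvec': [-0.0, 0.595, 1.128], 'ee': [0.24, -0.549, 0.249], 'eo': [-1.375, 0.902, -0.899]}
wrist {'fovy': 61.184, 'cx': 280.288, 'cy': 212.219, 'k1': -0.094, 'hand_eye': [[1.0, 0.001, 0.001, -0.001], [-0.0, -0.283, 0.959, -0.123], [0.002, -0.959, -0.283, 0.072], [0.0, 0.0, 0.0, 1.0]], 'ee': [0.24, -0.549, 0.249], 'eo': [-1.375, 0.902, -0.899]}
{'clock': 0.15, 'q': array([-1.24441267e+00,  1.31011785e-01,  1.48904509e+00, -5.78116739e-06,
        1.52300251e+00, -8.53759468e-02]), 'qd': array([ 0.00013982, -0.00271426, -0.00282061, -0.0012081 ,  0.00036078,
        0.00067006]), 'effort': array([ 4.08387687e-04, -5.70062113e+01, -5.01159275e+01, -2.76316778e-04,
        9.73415823e-03,  2.01419630e-05]), 'ee_pos': array([ 0.24003546, -0.54945314,  0.24946223]), 'orientation': array([-1.375394  ,  0.90160472, -0.89970044]), 'ft_force': array([0.59714135, 0.03051656, 0.11474949]), 'moment': array([-0.04968632, -0.00865764,  0.00654824]), 'width': 0.08567544876972585}
```

View pics/scene0.png

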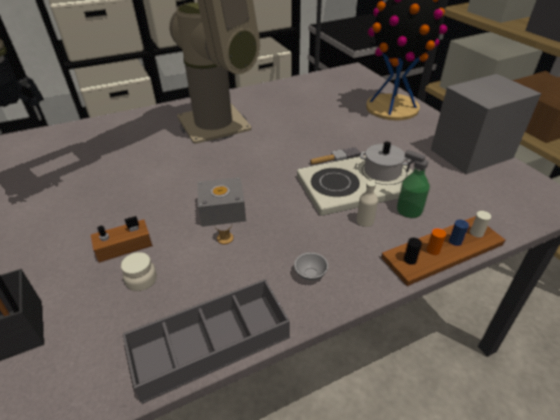

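View pics/top0.png

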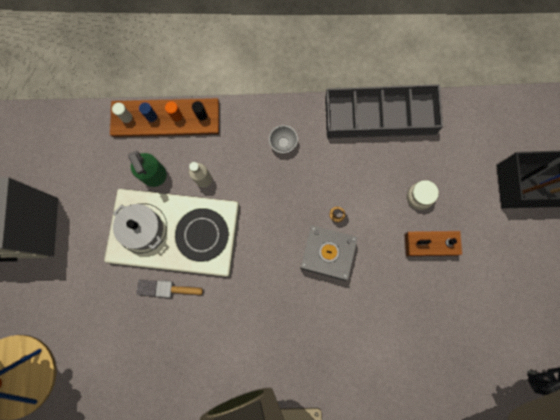

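```bash
python3 -c "
from h import *
print(R.from_rotvec(state()['orientation']).as_matrix().round(3))"
```

```text
[[ 0.4   -0.     0.916]
 [-0.916  0.001  0.4  ]
 [-0.001 -1.     0.   ]]
```

The scene picture shows the switch box at (220,195), the tool block at (120,240), and the plate at (355,180) with the pot on its right end. In the top picture the pot is at (137,227), the disc at (201,234), the keyway at (329,252), and the tool block at (434,243) holding two handles.

```bash
python3 - <<'E'
from h import *
f=load('top0')
for n,uv,z in [('knob',(133,225),.125),('disc',(201.5,234),.03),('keyway',(329,252),.073),('blk L',(424,242),.08),('blk R',(451,242),.08),('corners',(117,190),.03),('',(239,200),.03),('',(231,275),.03),('',(106,265),.03),('sw',(313,226),.07),('sw',(357,240),.07),('sw',(346,280),.07),('sw',(303,268),.07),
 ('blk',(407,233),.045),('blk',(461,232),.045),('blk',(462,255),.045),('blk',(408,256),.045)]: print(n,uv,onz(f,uv,z).round(4))
im=f['frame']
a=cv2.resize(im[180:300,95:250],None,fx=5,fy=5,interpolation=cv2.INTER_CUBIC)
cv2.imwrite('pics/c1.png',a[:600,:775]); 
b=cv2.resize(im[205:295,295:475],None,fx=4.4,fy=4.4,interpolation=cv2.INTER_CUBIC);cv2.imwrite('pics/c2.png',b)
E
```

```text
knob (133, 225) [0.5574 0.337  0.125 ]
disc (201.5, 234) [0.5446 0.1887 0.03  ]
keyway (329, 252) [ 0.4862 -0.1402  0.073 ]
blk L (424, 242) [ 0.5057 -0.3734  0.08  ]
blk R (451, 242) [ 0.5045 -0.4383  0.08  ]
corners (117, 190) [0.6688 0.4168 0.03  ]
 (239, 200) [0.6336 0.0896 0.03  ]
 (231, 275) [0.4362 0.1108 0.03  ]
 (106, 265) [0.4693 0.4359 0.03  ]
sw (313, 226) [ 0.5531 -0.1027  0.07  ]
sw (357, 240) [ 0.5152 -0.2115  0.07  ]
sw (346, 280) [ 0.4166 -0.1794  0.07  ]
sw (303, 268) [ 0.448  -0.0743  0.07  ]
blk (407, 233) [ 0.5335 -0.3427  0.045 ]
blk (461, 232) [ 0.5333 -0.4774  0.045 ]
blk (462, 255) [ 0.475  -0.4745  0.045 ]
blk (408, 256) [ 0.4749 -0.341   0.045 ]
```

View pics/c1.png

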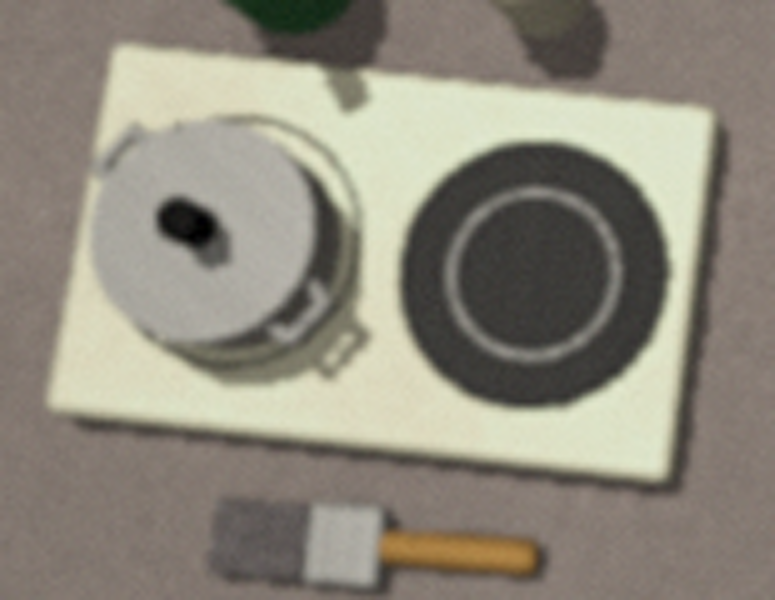

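View pics/c2.png

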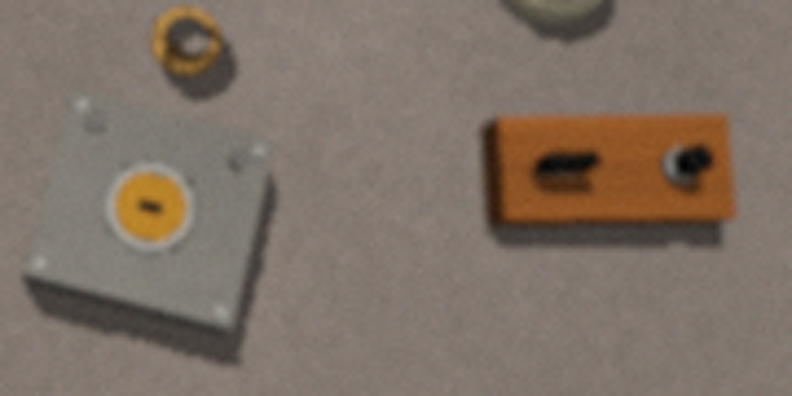

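The left handle in the block at (567,163) in the crop is flat, so it is the key. The right one is the round punch. I'll take the wrist close-ups on the way: the key first, then the switch, then the pot.

```bash
cat >> h.py <<'E'
def ori(a):  # tool y down, tool x at yaw a (rad)
    x=np.array([np.cos(a),np.sin(a),0]); y=np.array([0,0,-1.]); return R.from_matrix(np.c_[x,y,np.cross(x,y)]).as_rotvec()
def view(p,a,off=0.03,h=0.13):
    # TCP pose so that the target p lies in the picture: shifted off against tool z
    x=np.array([np.cos(a),np.sin(a),0]); z=np.cross(x,[0,0,-1.])
    return np.array(p)-off*z+[0,0,h]
E
python3 - <<'E'
from h import *
K=np.array([.5057,-.3734,.08]); S=np.array([.4862,-.1402,.073])
for n,P,a in [('key0',K,0),('key1',K,np.pi),('sw0',S,-.28),('sw1',S,-.28+np.pi)]:
    try:
        print(n,solve_ik(view(P,a),ori(a)))
    except Exception as e: print(e)
a=0; reach(view(K,a),ori(a)); print(state()['clock'],state()['q']); snap('wrist','key0')
E
```

```text
key0 [-0.75257173  0.2759503   1.39649129  0.          1.46915106 -0.75257173]
key1 [-6.80390454e-01  1.81430193e-01  1.50556018e+00 -4.44089210e-16
  1.45460228e+00  2.46120220e+00]
sw0 [-0.4411326  -0.09619207  1.80415886  0.          1.43362586 -0.1611326 ]
sw1 None
1.3167 [-7.53987894e-01  2.75669476e-01  1.39648850e+00 -5.67248084e-04
  1.46925916e+00 -7.51693050e-01]
```

View pics/key0.png

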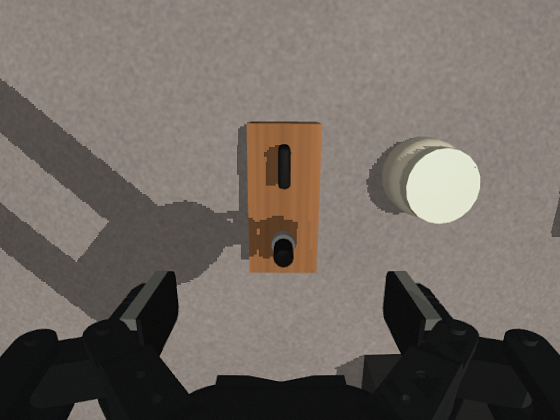

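The wrist view shows the key's handle at (284,144) to (284,188) and the punch at (283,252). I'll take the opposite view of the key, which cancels hand-eye error, and then the switch views.

```bash
python3 - <<'E'
from h import *
K=np.array([.5057,-.3734,.08]); S=np.array([.4862,-.1402,.073])
a=np.pi; reach(view(K,a),ori(a)); snap('wrist','key1')
for a in [-.28+np.pi/2,-.28+np.pi,-.28-np.pi/2]:
  for off in (.03,0.06,.0): print(a,off,solve_ik(view(S,a,off),ori(a)))
a=-.28+np.pi/2
try: reach(view(S,a),ori(a)); snap('wrist','sw1')
except Unreachable as e: print(e)
a=-.28; reach(view(S,a),ori(a)); snap('wrist','sw0'); print(state()['clock'])
E
python3 -c "
import cv2,numpy as np
a=[cv2.imread(f'pics/{n}.png') for n in ('key1','sw1','sw0')]
cv2.imwrite('pics/m1.png',cv2.resize(np.hstack(a),None,fx=.47,fy=.47,interpolation=cv2.INTER_AREA))"
```

```text
1.2907963267948965 0.03 [-3.76367612e-01 -1.57034240e-02  1.72674824e+00 -4.44089210e-16
  1.43054784e+00 -1.66716394e+00]
1.2907963267948965 0.06 [-3.71245576e-01  6.54598889e-02  1.64420388e+00 -4.44089210e-16
  1.43192889e+00 -1.66204190e+00]
1.2907963267948965 0.0 [-3.82099939e-01 -9.87474077e-02  1.80654416e+00 -4.44089210e-16
  1.43379590e+00 -1.67289627e+00]
2.861592653589793 0.03 None
2.861592653589793 0.06 None
2.861592653589793 0.0 None
-1.8507963267948966 0.03 [-0.38855877 -0.18435677  1.88390616  0.          1.44204327  1.46223756]
-1.8507963267948966 0.06 [-0.39589188 -0.27326647  1.959082    0.          1.45577713  1.45490445]
-1.8507963267948966 0.0 [-0.38209994 -0.09874741  1.80654416  0.          1.4337959   1.46869639]
9.0083
```

View pics/m1.png

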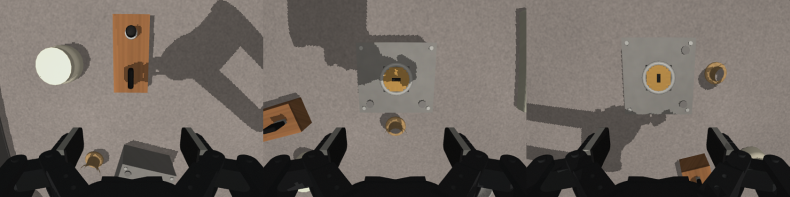

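Left to right, this shows the key from the opposite yaw and the switch from two yaws, with the slot visible in the brass plug. Next I'll measure them with masks.

```bash
cat >> h.py <<'E'
def blob(f,m,seed,rad):
    yy,xx=np.mgrid[:420,:560]; m=(m&((xx-seed[0])**2+(yy-seed[1])**2<rad**2)).astype(np.uint8)
    n,l,st,c=cv2.connectedComponentsWithStats(m); 
    i=1+np.argmax(st[1:,4]); cn,_=cv2.findContours((l==i).astype(np.uint8),cv2.RETR_EXTERNAL,cv2.CHAIN_APPROX_NONE)
    return c[i],st[i],cv2.minAreaRect(cn[0]),cn[0][:,0]
E
python3 - <<'E'
from h import *
for n,seed in (('key0',(284,166)),('key1',(278,165))):
    f=load(n);im=f['frame'].astype(int); v=im.max(2)
    c,s,r,cn=blob(f,v<40,seed,32); w=np.array([onz(f,p,.085)[:2] for p in cv2.boxPoints(r)])
    print(n,c.round(1),s,np.round(r[0],1),np.round(r[1],1),r[2],'world',w.mean(0).round(4), (w-w.mean(0)).round(4).tolist())
for n,seed in (('sw0',(279,165)),('sw1',(282,167))):
    f=load(n);im=f['frame'].astype(int); v=im.max(2)
    print(im[seed[1]-8:seed[1]+9:4,seed[0]-12:seed[0]+13:4].max(2))
    brass=(im[:,:,2]-im[:,:,0]>35)
    c,s,r,cn=blob(f,brass,seed,35); (e)=cv2.fitEllipse(cv2.convexHull(cn)); print('plug',e,onz(f,e[0],.073).round(4))
    c,s,r,cn=blob(f,v<55,e[0],20); w=np.array([onz(f,p,.073)[:2] for p in cv2.boxPoints(r)])
    print('slot',c.round(1),s,r,onz(f,c,.073).round(4),w.mean(0).round(4))
a=[cv2.resize(load(n)['frame'][125:205,235:325],None,fx=4.3,fy=4.3,interpolation=cv2.INTER_NEAREST) for n in('sw0','sw1')]
cv2.imwrite('pics/m2.png',np.hstack(a))
E
```

```text
key0 [283.6 166.1] [278 144  12  45 502] [283.5 166. ] [44. 11.] 90.0 world [ 0.5066 -0.3711] [[-0.0038, 0.0156], [0.0038, 0.0156], [0.0039, -0.0156], [-0.0039, -0.0156]]
key1 [277.5 166.3] [272 145  12  44 502] [277.5 166.5] [43. 11.] 90.0 world [ 0.5068 -0.3748] [[0.0038, -0.0152], [-0.0038, -0.0152], [-0.0039, 0.0152], [0.0039, 0.0152]]
[[179 179 181  88  86 181 180]
 [178 178 179  31  29 179 179]
 [178 177 179  31  16 178 178]
 [179 178 180  30  26 177 176]
 [178 177 179  29  28 178 177]]
plug ((280.810302734375, 165.44766235351562), (56.44770050048828, 56.66455841064453), 114.71791076660156) [ 0.4865 -0.1373  0.073 ]
slot [280.8 165.9] [278 158   7  17 113] ((281.0, 166.0), (16.0, 6.0), 90.0) [ 0.4865 -0.1376  0.073 ] [ 0.4866 -0.1377]
[[109 107 107 100 118 108 109]
 [107 108 108 109 108 109 109]
 [109  16  18  18  16  17 108]
 [106  18  20  23  24  23 107]
 [185 185 187 188 188 179 107]]
plug ((282.5913391113281, 168.6556854248047), (55.91374969482422, 57.343505859375), 175.07997131347656) [ 0.486  -0.1378  0.073 ]
slot [282.5 168.5] [274 166  18   6 108] ((282.5, 168.5), (5.0, 17.0), 90.0) [ 0.4859 -0.1379  0.073 ] [ 0.4859 -0.1379]
```

View pics/m2.png

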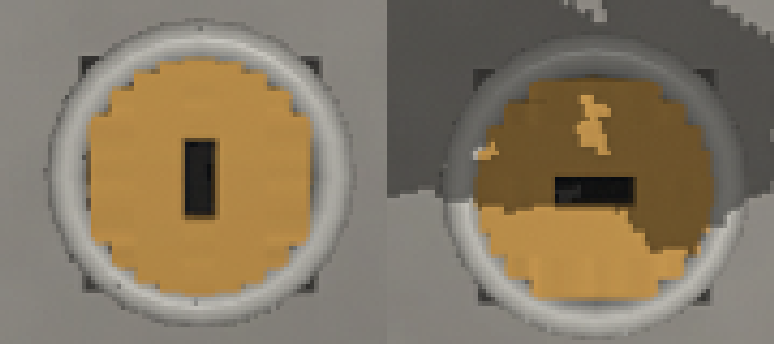

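The handle measures 31 mm because part of its end face is visible, and that averages out over the two opposite views, giving the key at (0.5067, -0.3730). The two switch views agree within 1 mm, giving the keyway at (0.4863, -0.1380) with yaw -0.28. Next is the pot and disc.

```bash
python3 - <<'E'
from h import *
a=-.1; P=np.array([.548,.262,.03])
for off,h in ((.06,.33),(.06,.28),(.1,.3),(.06,.25)): 
    q=solve_ik(view(P,a,off,h),ori(a)); print(off,h,q)
    if q is not None: break
reach(view(P,a,off,h),ori(a)); snap('wrist','pot0'); print(state()['clock'])
# knob grasp options
for a in (-.1+np.pi/2,-.1-np.pi/2):
    for p in ([.557,.337,.118],[.545,.186,.118]): print(a,p,solve_ik(p,ori(a)))
E
```

```text
0.06 0.33 [0.26861097 0.05359775 1.37198026 0.         1.71601464 0.36861097]
10.5667
1.4707963267948965 [0.557, 0.337, 0.118] [ 4.65379618e-01  3.58008209e-01  1.46932164e+00 -4.44089210e-16
  1.31426280e+00 -1.00541671e+00]
1.4707963267948965 [0.545, 0.186, 0.118] [ 2.39862152e-01  1.66935830e-01  1.69580246e+00 -4.44089210e-16
  1.27885437e+00 -1.23093417e+00]
-1.6707963267948966 [0.557, 0.337, 0.118] [0.46537962 0.35800821 1.46932164 0.         1.3142628  2.13617594]
-1.6707963267948966 [0.545, 0.186, 0.118] [0.23986215 0.16693583 1.69580246 0.         1.27885437 1.91065848]
```

View pics/pot0.png

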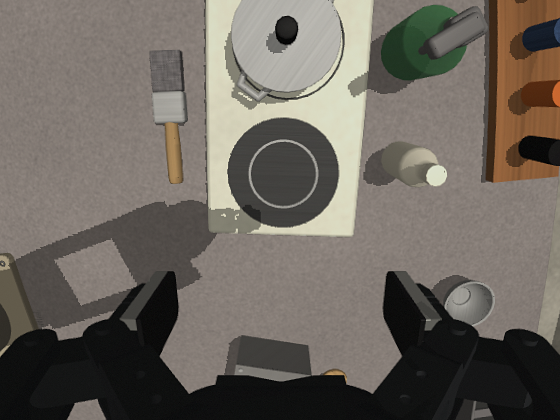

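The pot knob is at about (287,28), the lid centre at (288,42), and the heating disc at (283,172).

```bash
python3 - <<'E'
from h import *
f=load('pot0'); im=f['frame'].astype(int); v=im.max(2)
c,s,r,cn=blob(f,v<90,(283,172),62); print(s,c); hull=cv2.convexHull(cn)
e=cv2.fitEllipse(hull); print('disc ell',e,onz(f,e[0],.03).round(4))
w=np.array([onz(f,p,.03)[:2] for p in hull[:,0].astype(float)]); (cc,rr)=cv2.minEnclosingCircle(w.astype(np.float32)); print('enc',cc,rr)
# inner ring
c,s,r,cn=blob(f,v<25,(287,28),25); print('knob',c,s,onz(f,c,.129).round(4),onz(f,(c[0],s[1]+11),.129).round(4))
ft=load('top0'); im=ft['frame'].astype(int); c,s,r,cn=blob(ft,im.max(2)<35,(133,225),9); print('top knob',c,s,onz(ft,c,.12).round(4))
c,s,r,cn=blob(ft,im.max(2)<90,(201,234),32); e=cv2.fitEllipse(cv2.convexHull(cn)); print('top disc',e,onz(ft,e[0],.03).round(4))
b=cv2.resize(f['frame'][0:110,220:360],None,fx=5,fy=5,interpolation=cv2.INTER_NEAREST);cv2.imwrite('pics/m3.png',b)
E
```

```text
[ 228  118  110  109 5605] [282.36110616 171.20374665]
disc ell ((282.5805969238281, 172.1365509033203), (108.89443969726562, 110.40348052978516), 89.07490539550781) [0.5434 0.1939 0.03  ]
enc (0.5428661108016968, 0.19113998115062714) 0.07148275524377823
knob [284.89677419  35.58064516] [276  16  22  29 155] [0.5592 0.3386 0.129 ] [0.5599 0.3461 0.129 ]
top knob [132.18965517 224.37931034] [127 221  11   8  58] [0.5598 0.3408 0.12  ]
top disc ((201.3268585205078, 234.6472625732422), (51.043582916259766, 53.0150146484375), 49.68621063232422) [0.5429 0.1891 0.03  ]
```

View pics/m3.png

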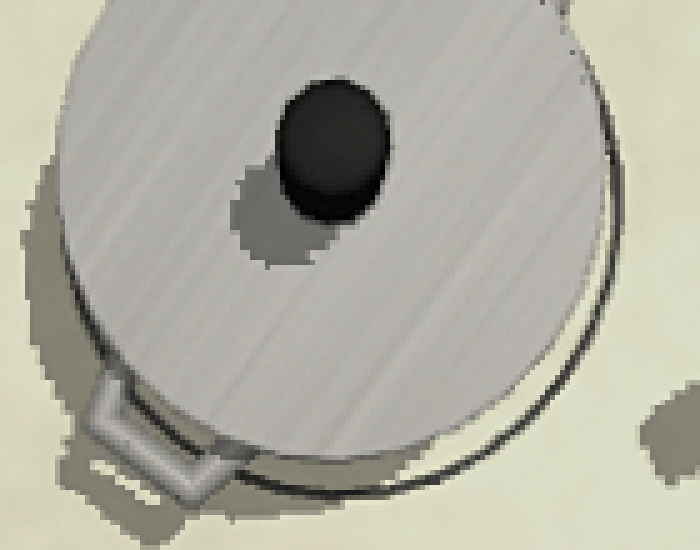

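```bash
python3 - <<'E'
from h import *
f=load('pot0'); k=onz(f,(286.7,28),.129); print('knob',k)
d=np.array([.543,.1905]); print(d-k[:2],np.linalg.norm(d-k[:2]))
a=-.1-np.pi/2+np.pi
v=k[:2]-d; a=np.arctan2(v[1],v[0]); print('a',a)
p=np.array([k[0],k[1],.118])
reach(p+[0,0,.07],ori(a)); movel(p,feed=.12); s0=state(); print(s0['ft_force'],s0['clock'])
move_gripper(.0,20); s=state(); print(s['ft_force'],s['width'],s['clock'],s['ee_pos'])
snap('wrist','g1')
E
```

```text
knob [0.56149112 0.34502815 0.129     ]
[-0.01849112 -0.15452815] 0.15563056248981463
a 1.4517007675224605
[-0.14297558 -0.30620351  0.02908706] 12.525
[-0.7987731  -0.27119998  2.36279988] 0.02152397036137157 13.125 [0.5616599  0.34515613 0.11838347]
```

View pics/g1.png

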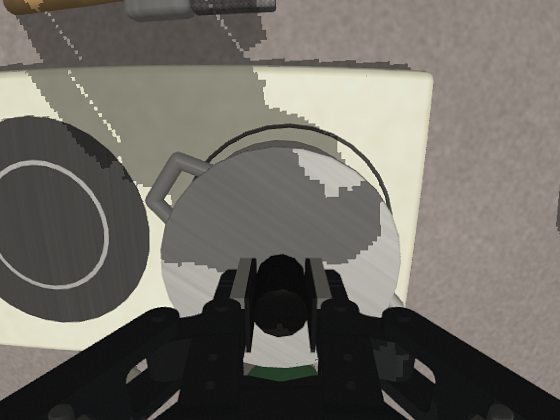

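The knob is held between the pads at (280,290), at the expected width, with a light 2.4 N downward push. Now the slide.

```bash
python3 - <<'E'
from h import *
p=np.array(state()['ee_pos']); z=.118
d=np.array([.543,.1905])
for t in (.1,.4,.7,1.0):
    q=p[:2]+(d-p[:2])*t; movel([*q,z],feed=.06); s=state(); print(s['ft_force'].round(2),s['ee_pos'].round(4),round(s['width'],4),s['clock'])
    snap('wrist','sl%d'%(t*10))
E
```

```text
[-0.19 -2.9   5.59] [0.5601 0.3287 0.1184] 0.0215 13.5833
[ 0.5  -1.88  6.23] [0.5543 0.2821 0.1183] 0.0215 14.5583
[-1.12 -1.79  8.05] [0.5486 0.2357 0.1183] 0.0211 15.5333
[-0.1  -1.35  6.38] [0.543  0.1893 0.1184] 0.0214 16.5083
```

View pics/sl10.png

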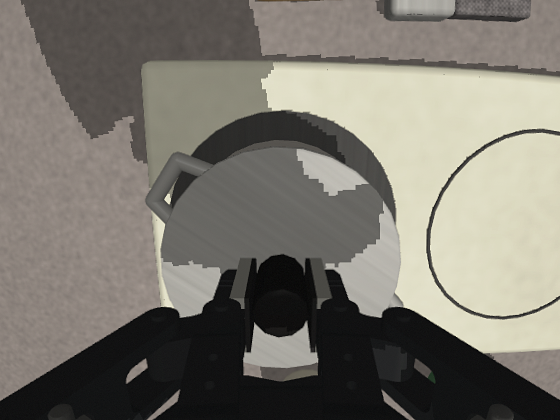

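The pot stands on the dark disc, and the empty ring is visible at (515,225). I pressed lightly downward the whole way. I'll release and check.

```bash
python3 - <<'E'
from h import *
move_gripper(.05); print(state()['ft_force'].round(2))
p=np.array(state()['ee_pos']); movel(p+[0,0,.1],feed=.15)
a=-.1; P=np.array([.545,.19,.03]); reach(view(P,a,.06,.30),ori(a)); snap('wrist','pot1'); print(state()['clock'])
E
```

```text
[ 0.87 -0.34  0.33]
19.1167
```

View pics/pot1.png

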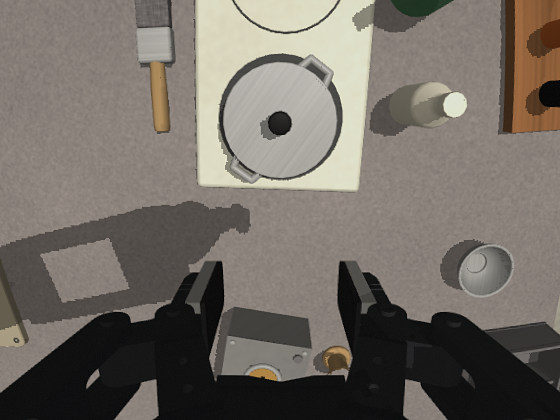

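```bash
python3 - <<'E'
from h import *
f=load('pot1'); im=f['frame'].astype(int)
c,s,r,cn=blob(f,im.max(2)<28,(280,123),16); print(c,s); k=onz(f,(s[0]+s[2]/2-.5,s[1]+s[2]/2-.5),.129); print('knob',k)
# disc outer boundary: neutral dark-or-lid vs cream plate
cream=(im.min(2)>150)&(im[:,:,2]-im[:,:,0]>12)
pts=[]
pc=proj(f,[.543,.190,.03]); print(pc)
m=f['frame'].copy()
for t in np.linspace(0,2*np.pi,100):
    for z,rr,C,col in ((.03,.072,(.543,.1905),(0,0,255)),(.03,.055,k,(0,255,0))):
        u=proj(f,[C[0]+rr*np.cos(t),C[1]+rr*np.sin(t),z]); cv2.circle(m,tuple(np.round(u*1).astype(int)),0,col,-1)
cv2.imwrite('pics/m4.png',cv2.resize(m[40:195,190:375],None,fx=3.8,fy=3.8,interpolation=cv2.INTER_NEAREST))
E
```

```text
[276.52272727 125.98863636] [268 112  21  23  88]
knob [0.54161092 0.19116528 0.129     ]
[279.93893265 119.66701243]
```

View pics/m4.png

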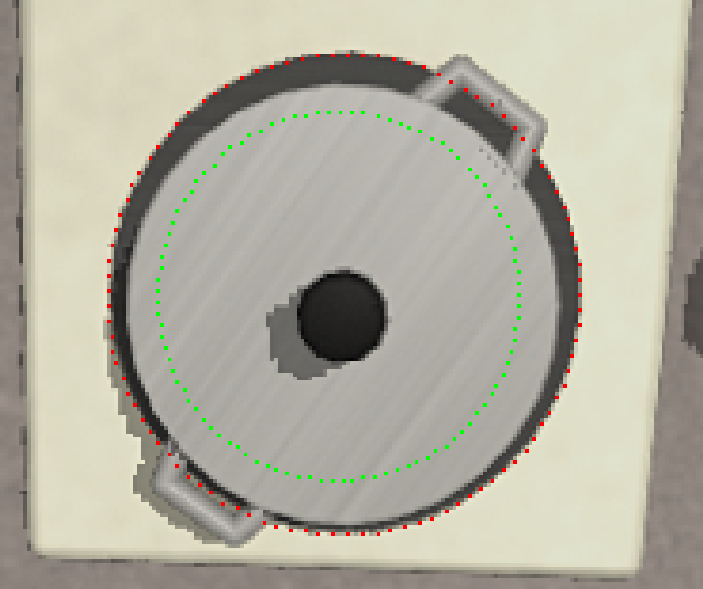

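The pot base (green circle) is inside the disc (red circle, which matches the visible rim) and within 2 mm of its centre. Now the key.

```bash
python3 - <<'E'
from h import *
K=np.array([.5067,-.3730]); a=0
move_gripper(.04)
reach([*K,.16],ori(a)); movel([*K,.076],feed=.1); print(state()['ft_force'].round(2),state()['clock'])
move_gripper(0,70); s=state(); print(s['ft_force'].round(2),s['moment'].round(3),s['width'],s['clock'],s['ee_pos'])
snap('wrist','k2')
E
```

```text
[ 0.59 -0.95 -0.29] 22.2917
[ 0.03 -0.83  4.73] [0.1   0.06  0.021] 0.007725476051102369 22.675 [ 0.50721457 -0.37345806  0.07703824]
```

View pics/k2.png

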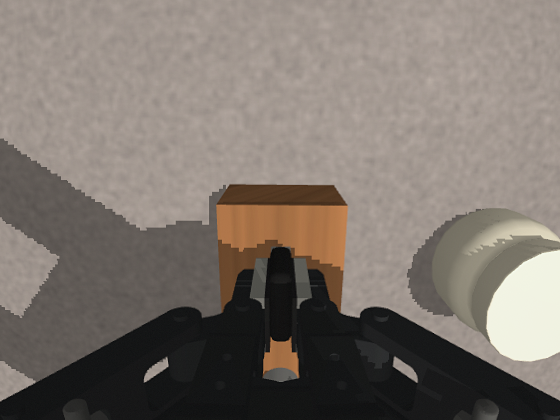

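```bash
python3 - <<'E'
from h import *
p=np.array(state()['ee_pos']); movel([p[0],p[1],.15],feed=.12); s=state(); print(s['ft_force'].round(2),s['ee_pos'],s['width'])
f=snap('wrist','k3'); cv2.imwrite('pics/k3c.png',cv2.resize(f['frame'][225:375,190:370],None,fx=4,fy=4,interpolation=cv2.INTER_NEAREST))
for uv in ((281,247),(281,342)): print((onz(f,uv,f['ee'][2]+.008)-f['ee']).round(4))
snap('scene','sc3')
E
```

```text
[ 0.09 -0.13 -0.88] [ 0.50668449 -0.37303117  0.14889121] 0.007604298007225033
[-0.0004  0.0264  0.008 ]
[-0.0004 -0.0128  0.008 ]
```

View pics/k3c.png

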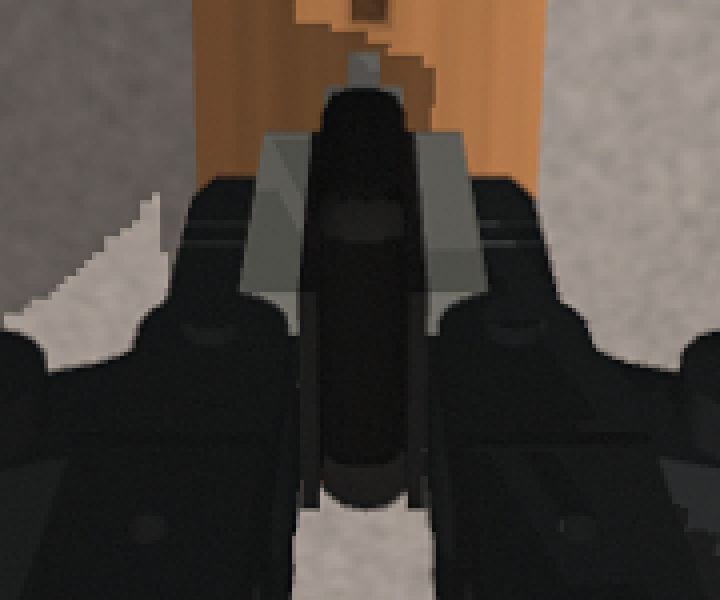

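```bash
python3 - <<'E'
from h import *
f=load('k3')
for uv,dz in (((280.8,277.5),.008),((280.8,350),.008),((280.8,238.3),-.058),((280.8,247),-.032),((280.8,247),-.022)): print(uv,dz,(onz(f,uv,f['ee'][2]+dz)-f['ee']).round(4))
E
```

```text
(280.8, 277.5) 0.008 [-0.0005  0.0146  0.008 ]
(280.8, 350) 0.008 [-0.0004 -0.0166  0.008 ]
(280.8, 238.3) -0.058 [-0.0004  0.0048 -0.058 ]
(280.8, 247) -0.032 [-0.0005  0.0102 -0.032 ]
(280.8, 247) -0.022 [-0.0005  0.0142 -0.022 ]
```

The key is held and vertical, centred within about 0.5 mm. Next I move above the keyway and take one check picture before insertion.

```bash
python3 - <<'E'
from h import *
S=np.array([.4863,-.1380]); a=-.28
x=np.array([np.cos(a),np.sin(a)]); z=np.array([-np.sin(a),np.cos(a)])
T=S+.0003*x+.0005*z
reach([*T,.18],ori(a)); movel([*T,.142],feed=.1); s=state(); print(s['ee_pos'],T,s['ft_force'].round(2),s['clock'])
f=snap('wrist','i0'); cv2.imwrite('pics/i0c.png',cv2.resize(f['frame'][205:355,190:370],None,fx=4,fy=4,interpolation=cv2.INTER_NEAREST))
f=snap('scene','i0s'); cv2.imwrite('pics/i0sc.png',cv2.resize(f['frame'][150:230,180:260],None,fx=7,fy=7,interpolation=cv2.INTER_CUBIC))
E
```

```text
[ 0.48653937 -0.13800151  0.14167433] [ 0.48672649 -0.13760238] [ 0.19  0.23 -1.4 ] 25.0667
```

View pics/i0c.png

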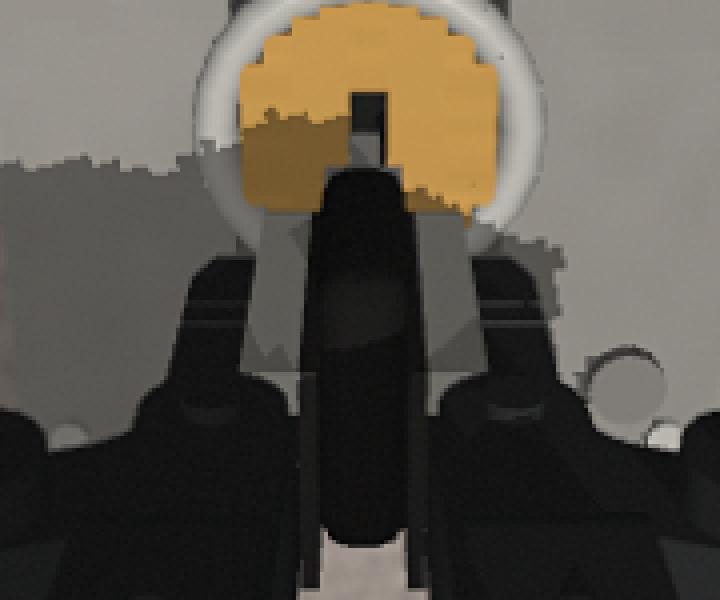

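```bash
python3 - <<'E'
from h import *
f=load('i0'); a=-.28
B=np.array([[np.cos(a),np.sin(a)],[-np.sin(a),np.cos(a)]])
def g(cx,cy,z): return B@(onz(f,(190+cx/4-.4,205+cy/4-.4),z)-f['ee'])[:2]
print('slot front',g(367.5,92,.073),'blade tip front',g(365.5,132,f['ee'][2]-.058), 'neck',g(365.5,166,f['ee'][2]-.032))
print('slot edges',g(349,100,.073),g(387,100,.073),'blade',g(350,132,f['ee'][2]-.058),g(381,132,f['ee'][2]-.058))
print(B@(np.array([.4863,-.138])-f['ee'][:2]))
E
```

```text
slot front [-0.00023153  0.00697022] blade tip front [-0.00052468  0.00490121] neck [-0.0005609   0.01039805]
slot edges [-0.00286564  0.00576268] [0.00254956 0.00576868] blade [-0.00262499  0.00489866] [0.00157563 0.00490343]
[-2.30460697e-04 -6.46992089e-05]
```

The blade is 0.3 mm off in x and about aligned in y. I'll correct that and descend with force monitoring.

```bash
cat > ins.py <<'E'
from h import *
a0=-.28
B=np.array([[np.cos(a0),np.sin(a0)],[-np.sin(a0),np.cos(a0)]])
G=np.array([0.48653937,-0.13800151])+B.T@[.0003,-.0001]   # wanted TCP xy
def lf(s): # force in slot axes
    return np.r_[B@s['ft_force'][:2],s['ft_force'][2]]
E
python3 - <<'E'
from ins import *
c=G.copy()
movel([*c,.137],feed=.05)
s=state(); c+=G-s['ee_pos'][:2]; z=.137
while z>.100:
    z-=.001; movel([*c,z],feed=.02,rotation=ori(a0)); s=state(); f=lf(s)
    print(round(z,4),s['ee_pos'][2].round(4),(B@(s['ee_pos'][:2]-G)*1e3).round(2),f.round(1),s['clock'])
    if f[2]>9: break
E
```

```text
0.136 0.1361 [0.08 0.05] [ 0.6  0.4 -0.7] 25.6667
0.135 0.1349 [0.03 0.05] [ 0.  -0.2 -0.7] 25.9167
0.134 0.1339 [0.03 0.03] [-0.1 -0.5 -1.3] 26.1667
0.133 0.1329 [0.02 0.02] [-0.2 -0.5 -0.4] 26.4167
0.132 0.1319 [0.04 0.01] [-0.2 -0.5 -0.7] 26.6667
0.131 0.1309 [0.02 0.02] [-0.   0.1 -1.3] 26.9167
0.13 0.1299 [0.04 0.03] [0.3 0.6 0.4] 27.1667
0.129 0.1289 [0.03 0.01] [-0.9 -1.2 -0.8] 27.4167
0.128 0.1279 [0.03 0.04] [ 0.4  0.2 -0.5] 27.6667
0.127 0.1269 [0.03 0.03] [-0.5 -0.   0.1] 27.9167
0.126 0.1259 [0.03 0.02] [0.4 0.6 0.2] 28.1667
0.125 0.1249 [0.02 0.03] [0.2 0.3 0.2] 28.4167
0.124 0.1239 [0.02 0.04] [-0.8 -0.1 -1. ] 28.6667
0.123 0.1229 [-0.03  0.03] [-0.2  0.5 -1. ] 28.9167
0.122 0.1217 [-0.22  0.01] [-1.2  0.1  0.4] 29.1667
0.121 0.1206 [-0.21  0.06] [-2.1 -0.5 -0.9] 29.4167
0.12 0.1198 [-0.17  0.01] [-3.3 -0.   0.6] 29.6667
0.119 0.1189 [-0.11  0.03] [-3.8 -0.5  1. ] 29.9167
0.118 0.1177 [-0.12  0.01] [-3.5  0.  -1. ] 30.1667
0.117 0.1166 [-0.14  0.05] [-3.3  0.8 -2.4] 30.4167
0.116 0.1157 [-0.09  0.03] [-5.3 -0.3 -1.2] 30.6667
0.115 0.1149 [-0.01  0.02] [-4.4 -0.3  0.4] 30.9167
0.114 0.1141 [0.33 0.01] [-2.4  0.3 -2.3] 31.1667
0.113 0.1133 [ 0.63 -0.02] [-1.8  0.   1.6] 31.4167
0.112 0.1122 [ 0.65 -0.02] [ 0.1  0.1 -0.2] 31.6667
0.111 0.1112 [0.56 0.01] [ 2.3 -0.4  0.5] 31.9167
0.11 0.1103 [ 0.56 -0.03] [ 1.2 -0.6  2.7] 32.1667
0.109 0.1091 [ 0.48 -0.02] [2.9 0.1 1.1] 32.4167
0.108 0.1078 [ 0.26 -0.  ] [ 5.4 -0.8 -1. ] 32.6667
0.107 0.1067 [0.18 0.01] [ 6.  -1.  -1.7] 32.9167
0.106 0.1057 [0.13 0.02] [ 6.6 -1.  -2.1] 33.1667
0.105 0.105 [0.23 0.03] [ 5.3 -0.6 -0.9] 33.4167
0.104 0.1049 [0.33 0.02] [0.1 0.9 8.4] 33.6667
0.103 0.1048 [0.49 0.02] [-4.6  1.2 15.9] 33.9167
```

The key met a firm stop at TCP z 0.1048, against 0.105 expected for the shoulder home. I'll rock it slightly under push to confirm, then turn clockwise.

```bash
python3 - <<'E'
from ins import *
c=np.array(G)
def yaw(s):
    m=R.from_rotvec(s['orientation']).as_matrix(); return np.arctan2(m[1,0],m[0,0])
for d in (.08,-.08,0):
    reach([*c,.1035],ori(a0+d)); s=state(); print(d,round(yaw(s)-a0,3),s['ee_pos'][2].round(4),(B@(s['ee_pos'][:2]-G)*1e3).round(2),lf(s).round(1),s['moment'].round(3),s['clock'])
for t in (.1,.2,.35,.5):
    reach([*c,.1040],ori(a0-t)); s=state(); print(t,round(a0-yaw(s),3),s['ee_pos'][2].round(4),(B@(s['ee_pos'][:2]-G)*1e3).round(2),lf(s).round(1),s['moment'].round(3),s['clock'])
    if np.linalg.norm(s['ft_force'])>30: break
f=snap('wrist','t0'); cv2.imwrite('pics/t0c.png',cv2.resize(f['frame'][185:335,190:370],None,fx=4,fy=4,interpolation=cv2.INTER_NEAREST))
E
```

```text
0.08 0.081 0.1049 [0.44 0.01] [-0.6  0.1 12.2] [0.065 0.047 0.009] 34.1667
-0.08 -0.081 0.1049 [ 0.54 -0.06] [ 0.5  0.1 10.7] [ 0.026 -0.092  0.056] 34.4417
0 0.001 0.1049 [ 0.52 -0.04] [-0.1  0.3 10.2] [ 0.018 -0.06   0.041] 34.6917
0.1 0.1 0.1049 [ 0.41 -0.08] [1.  0.1 8. ] [-0.147 -0.291  0.043] 34.9417
0.2 0.2 0.1049 [ 0.44 -0.12] [ 1.3 -0.3  7.8] [-0.131 -0.295 -0.002] 35.1917
0.35 0.35 0.1049 [ 0.47 -0.13] [ 2.1 -0.   7.3] [-0.193 -0.433  0.059] 35.4583
0.5 0.5 0.1049 [ 0.51 -0.14] [ 1.8 -0.6  6.2] [-0.248 -0.375  0.044] 35.725
```

View pics/t0c.png

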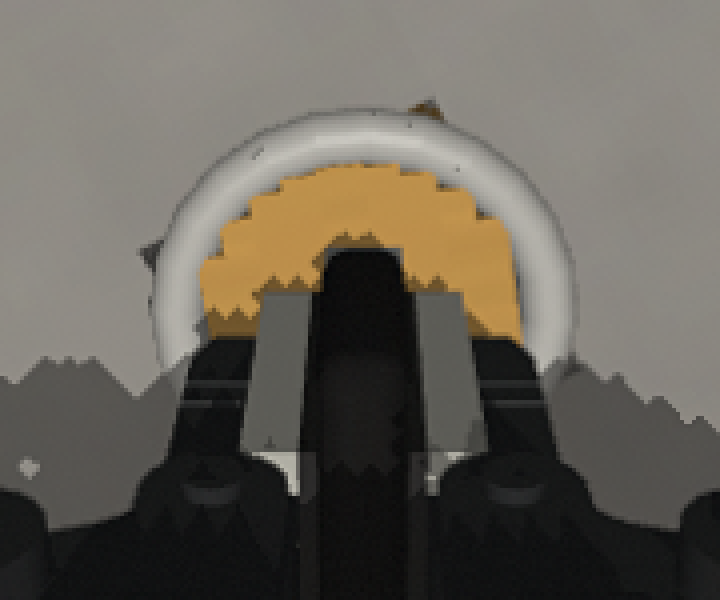

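The neck is seated on the brass and the key is turning. I'll continue to the stop.

```bash
python3 - <<'E'
from ins import *
c=np.array(G)
def yaw(s):
    m=R.from_rotvec(s['orientation']).as_matrix(); return np.arctan2(m[1,0],m[0,0])
for t in (.7,.9,1.1,1.25,1.4,1.5,1.55,1.6,1.64,1.68,1.71,1.74):
    reach([*c,.1040],ori(a0-t)); s=state(); print(t,round(a0-yaw(s),3),s['ee_pos'][2].round(4),(B@(s['ee_pos'][:2]-G)*1e3).round(2),lf(s).round(1),s['moment'].round(3),s['clock'],round(s['width'],4))
    if np.linalg.norm(s['ft_force'])>30 or abs(s['moment'][2])>.7: break
f=snap('wrist','t1'); cv2.imwrite('pics/t1c.png',cv2.resize(f['frame'][185:335,190:370],None,fx=4,fy=4,interpolation=cv2.INTER_NEAREST))
E
```

```text
0.7 0.7 0.1049 [ 0.53 -0.17] [ 2.  -0.2  7. ] [-0.306 -0.403  0.057] 36.0833 0.008
0.9 0.9 0.1049 [ 0.54 -0.19] [ 3.6 -1.1  7.4] [-0.306 -0.412  0.103] 36.3917 0.008
1.1 1.1 0.1049 [ 0.58 -0.28] [ 3.6 -0.6  6.3] [-0.385 -0.416  0.024] 36.7 0.008
1.25 1.25 0.1049 [ 0.57 -0.27] [ 3.  -1.4  7. ] [-0.398 -0.43   0.06 ] 36.9667 0.008
1.4 1.4 0.1049 [ 0.61 -0.32] [ 2.7 -1.1  7.1] [-0.421 -0.391  0.041] 37.2333 0.0077
1.5 1.5 0.1049 [ 0.6  -0.36] [ 2.7 -1.7  6.2] [-0.421 -0.448  0.019] 37.4833 0.0077
1.55 1.549 0.1049 [ 0.58 -0.36] [ 2.2 -0.6  7.3] [-0.51  -0.408  0.105] 37.7333 0.0077
1.6 1.599 0.1049 [ 0.62 -0.38] [ 2.6 -0.8  6.7] [-0.492 -0.407  0.081] 37.9833 0.0077
1.64 1.639 0.1049 [ 0.59 -0.37] [ 3.5 -1.1  7.2] [-0.504 -0.417  0.034] 38.2333 0.0076
1.68 1.679 0.1049 [ 0.6  -0.38] [ 3.  -2.   6.3] [-0.466 -0.369  0.12 ] 38.4833 0.0078
1.71 1.709 0.1049 [ 0.57 -0.38] [ 1.6 -1.7  5.7] [-0.529 -0.349  0.176] 38.7333 0.0076
1.74 1.739 0.1049 [ 0.59 -0.42] [ 3.6 -1.7  6.4] [-0.498 -0.362  0.241] 38.9833 0.0078
```

View pics/t1c.png

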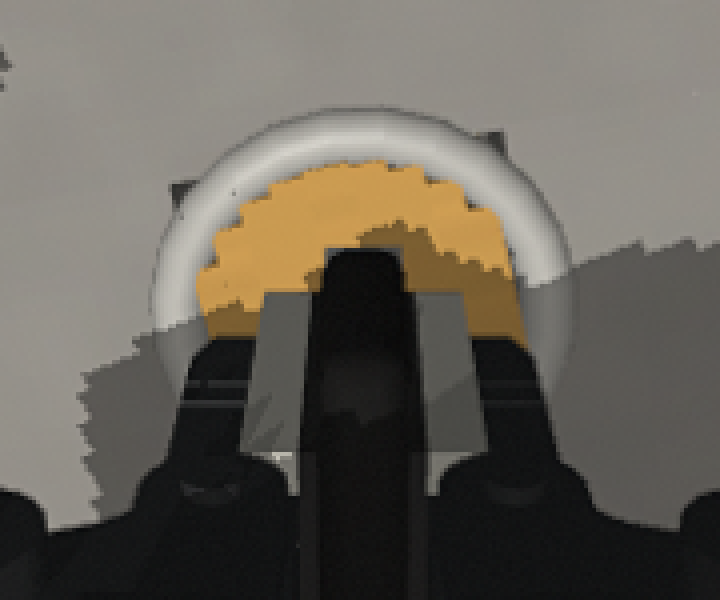

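The moment climbs steadily from about 1.67 rad, which is the stop plus play. I'll go slightly further for a firm hold and check the whole scene.

```bash
python3 - <<'E'
from ins import *
for t in (1.77,1.79):
    reach([*G,.1038],ori(a0-t)); dwell(.3); s=state(); print(t,s['ee_pos'].round(4),lf(s).round(1),s['moment'].round(3),s['clock'],s['q'].round(2))
f=snap('top','e0')
E
```

```text
1.77 [ 0.4872 -0.1387  0.1049] [ 0.6 -1.6  8.4] [-0.351 -0.09   0.312] 39.5833 [-0.38 -0.    1.9  -0.    1.24  1.67]
1.79 [ 0.4871 -0.1387  0.1049] [ 1.1 -2.1  9.7] [-0.403 -0.106  0.388] 40.1333 [-0.38 -0.    1.9  -0.    1.24  1.69]
```

View pics/e0.png

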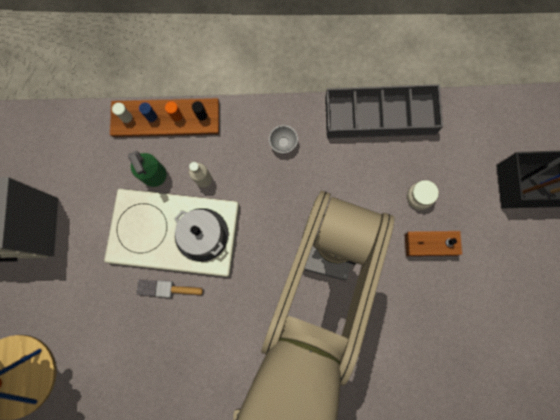

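The top view shows the pot on the disc at (202,234), the punch still in its block at (451,242), and everything else in place. The stop holds, with the moment rising to 0.39 N m. Handing in.

```bash
python3 -c "
from h import *
print(job_done()); print(state()['clock'])"
```

```text
the job is handed in; nothing more can be done
None
the job is handed in; nothing more can be done
```

I finished both parts and handed the job in at about 40 s, still gripping the key and holding it turned. No verdict was reported.

- **Pot:** I slid it by its knob, pressing down with about 2 to 8 N all the way so it stayed on the plate, then let go. The wrist picture afterwards puts its base within about 2 mm of the disc's centre, with the whole base on the disc.
- **Key insertion:** I worked it down to a firm stop at a gripper height (TCP z) of 0.1048–0.1049 m. I expected 0.105 m with the shoulder home, and it did not move further when I rocked it under push. The pins gave much less vertical resistance than expected, only about 3 N. Sideways forces reached about 7 N on the way in.
- **Key turn:** I turned the gripper 1.79 rad clockwise. The torque rose steadily from about 1.67 rad, which is the 1.5 rad stop plus the key's play, and reached 0.39 N m at the end. I judged the stop from torque and gripper angle only, because the slot was hidden by the gripper.
- **Rest of the scene:** In the last top picture everything else stands where it was. The arm hides most of the switch box and the spool behind it, so I could not check the spool.

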